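# Put the dry set back in the check pot and shut it for the night

### The job

Carry the round tray with the silica canister and the cobalt jar standing loose on it over to the aluminium check pot by its T-handle, keeping it level so that nothing tips, and set it down gently on the pot's floor. Then shut the pot with its white lid: turn the lid until its two orange tongues drop into the two slots in the pot's rim and it lies flush all round. Leave the other things on the bench where they are.

Things in the scene. Friction and masses are not known exactly. Their poses are not given: they have to be found in the camera images.
- carrier: Steel round tray, 144 mm across, rim 14 mm high (wall 3 mm, base 4 mm), with a central post (10 mm across) and a red T-handle on top; about 0.3 kg. Origin: centre of its underside, z up; x runs along the T-bar. The canister stands loose about 39 mm out on its +x side, the jar likewise on its -x side. It starts on the bench at any of three places.
- carrier_grip (a point): Centre of the carrier's red T-bar, 120 mm above the tray's underside. The bar is 80 mm long (along x), 14 mm wide (y), 16 mm high. The canister's and jar's tops lie 44 mm below this point.
- canister: Screw-top aluminium silica canister, 48 mm across, 72 mm high, closed, 0.16 to 0.26 kg. Origin: centre of its underside, z up. It stands loose on the carrier.
- jar: Cobalt-blue glass sample jar with black cap, 48 mm across, 72 mm high, closed, 0.14 to 0.23 kg. Origin: centre of its underside, z up. It stands loose on the carrier.
- pot: Aluminium check pot fixed to the bench: open, round, 174 mm outside, 164 mm inside, rim 118 mm above the bench, foot flange 196 mm across. Two slots, 26 mm wide and 20 mm deep, are cut down through the rim at its +x and -x sides, an orange sill outside below each. A black fan box at its +y side reaches 115 mm from the axis, 62 mm up. Origin: centre of its underside, z up. At any of three places.
- pot_floor (a point): Centre of the pot's inner floor (perforated plate), 20 mm above the bench: the tray's underside goes here. The tray has 10 mm room all round.
- pot_rim (a point): Centre of the pot's mouth at rim height, 118 mm above the bench. With the tray in the pot, the top of its T-bar stands 30 mm above the rim, within the lid's hollow.
- lid: White hollow lid, 0.32 to 0.42 kg. Its skirt (158 mm outside, 150 inside) hangs 16 mm below the flange (182 mm across, 5 mm thick) and goes inside the pot; the flange rests on the rim. Two orange tongues at its +x and -x sides, 20 mm wide, 14 mm deep below the flange, drop into the slots. Origin: centre of the skirt's lower edge, z up. Starts on the bench on its skirt, at any of three places.
- lid_grip (a point): Centre of the lid's black bar handle, 98 mm above the lid's origin; the bar is 92 mm long along the lid's x (in line with the tongues), 14 mm wide, 16 mm high, on two 12 mm posts 72 mm apart; 22 mm free under it. With the lid home this point is 200 mm above the bench.
- lid_flange (a point): Centre of the underside of the lid's flange, 16 mm above the lid's origin; with the lid home it lies at pot_rim. The tongues have 3 mm room either side in the slots (about 0.03 rad), and either tongue fits either slot. Off the slots they stand on the rim and the lid sits 14 mm too high.
- humidity_cap: Bystander: white plastic humidity cap, 45 mm across, 70 mm high, standing. Origin: centre of its underside.
- hex_key: Bystander: black steel hex key lying flat, 120 mm long, 8 mm thick. Origin: underside of the middle of its long arm.
- neck_ring: Bystander: brass balloon neck ring, 98 mm across, 28 mm high, lying flat. Origin: centre of its underside.
- radiosonde: Bystander: white radiosonde lying flat, 62 x 150 x 46 mm, copper-coloured sensor boom reaching 90 mm beyond its +y end. Origin: centre of the box's underside.
- unwinder: Bystander: string unwinder spool with orange flanges, 68 mm across, 72 mm high. Origin: centre of its underside.
- battery: Bystander: grey and yellow battery pack, 62 x 95 x 34 mm. Origin: centre of its underside.
Not all that is in view belongs to the job. Leave any turquoise look-alike of the carrier alone. Leave any pink look-alike of the canister alone.

How it is judged:
On the way:
1. the tray stands flat on the pot's floor, let go, with the canister and the jar upright on it (horizontal distance between carrier and pot_floor below 0.0135 m and z of carrier in the frame of pot_floor between -0.004 and 0.004 m and angle between carrier's own z axis and vertical below 0.05 rad and horizontal distance between each of canister, jar and carrier below 0.05 m and z of canister in the frame of carrier between 0 and 0.008 m and angle between each of canister, jar's own z axis and vertical below 0.08 rad and z of jar in the frame of carrier between 0 and 0.008 m and linear speed of carrier below 0.02 m/s and angular speed of carrier below 0.2 rad/s and contact force between carrier and the fingers below 0.1 N), for 0.2 s.
At the end, for the whole second after the job is handed in: The tray stands flat on the pot's floor (within 4 mm) with canister and jar upright on it; the lid lies flush on the rim (within 3 mm, tilt under 0.03 rad, centred within 5 mm), tongues in the slots either way round (within 0.08 rad); all at rest and let go (horizontal distance between carrier and pot_floor below 0.0135 m and z of carrier in the frame of pot_floor between -0.004 and 0.004 m and angle between carrier's own z axis and vertical below 0.05 rad and horizontal distance between each of canister, jar and carrier below 0.05 m and z of canister in the frame of carrier between 0 and 0.008 m and angle between each of canister, jar's own z axis and vertical below 0.08 rad and z of jar in the frame of carrier between 0 and 0.008 m and horizontal distance between lid_flange and pot_rim below 0.005 m and z of lid_flange in the frame of pot_rim between -0.003 and 0.003 m and angle between lid's own z axis and vertical below 0.03 rad and angle between the x axis of lid and the x axis of pot, either way round below 0.08 rad and linear speed of each of lid, carrier below 0.02 m/s and angular speed of each of lid, carrier below 0.2 rad/s and contact force between lid and the fingers below 0.1 N); the robot touches nothing.
It fails at once if the tray tilted by more than 0.2 rad (about 11 degrees) (angle between carrier's own z axis and vertical above 0.2 rad).
It fails at once if the canister or the jar leaned over by more than 0.25 rad (angle between any of canister, jar's own z axis and vertical above 0.25 rad).
It fails at once if the tray banged against the pot (over 60 N), or was let fall into it (faster than 0.5 m/s close above its floor, a drop of about 13 mm) (contact force between carrier and pot above 60 N or (horizontal distance between carrier and pot_floor below 0.03 m and z of carrier in the frame of pot_floor below 0.05 m and linear speed of carrier above 0.5 m/s)).
It fails at once if a bystander moved by more than 30 mm (distance of any of humidity_cap, hex_key, neck_ring, radiosonde, unwinder, battery from where it was at the start of the episode above 0.03 m).
It also fails if it takes over 72 s, if anything falls off the work surface, if the arm or the gripper's body presses on something with over 40 N, if the wrist force passes 120 N, or if a joint passes its speed limit or range.

### The arm

A 7-joint arm with a two-finger parallel gripper is mounted at the origin on the work surface. World frame = base frame: x ahead of the robot, y to its left, z up, the work surface at z = 0. Lengths are in m, angles in rad, forces in N, time in s.
With the tool pointing down it reaches from about 0.4 to 0.85 m from the base axis. Payload 10.4 kg.
Tool frame: the origin (TCP) lies between the finger pads; the fingertips stand 14 mm ahead of it and the grasp point (between the pads) lies 5 mm behind it (r.finger_overhang is the z of the fingertips in the tool frame, in m); z points along the fingers, y is the line along which they close (so a half turn about z gives the same grasp; the last joint's range is limited). The gripper opens to 87 mm and grips with 3 to 60 N. Pads are 19 mm wide; open, the fingers measure 117 mm over their backs; the gripper's body (75 mm by 190 mm) begins 51 mm behind the grasp point.
Start: joints at [-1.307, 0.332, -0.065, 1.46, 0.022, 1.35, -0.088], TCP at [0.177, 0.599, 0.212] pointing down, gripper open.
Joint ranges: [-2.6, 2.6], [-0.5, 2.12], [-1.47, 1.34], [0.16, 2.42], [-1.27, 4.41], [0.06, 2.06], [-2.6, 2.6]. Speed limits (rad/s): [2.22, 2.22, 2.79, 2.79, 3.14, 3.14, 3.14].

### API

Orientations are given as a unit quaternion [x, y, z, w].
In Python, from bench import r, optics gives the robot as it stands.
- The arm moves only by the shell command python3 -m pendant 'ROWS' [FORCE]. ROWS is JSON, a list of rows, each a list of 7 numbers: the closure, from -1 (fully open) to 1 (shut), then the shift along the tool's x, y, z scaled (see below), then the turn, a rotation vector about the tool's x, y, z scaled (see below). In form: [[grip, x, y, z, rx, ry, rz], ...]. A call has 1 to 8 rows; each row is the pose to reach, as a shift and turn from the pose commanded when the call began, along the tool's axes at that moment; what a row does not reach only later rows make up. The controller multiplies each number of a shift by 0.3 m and each number of a turn by 120 degrees. A row lasts 1/8 s, in which the tool goes at most 62.5 mm and 10.7 degrees, less where a joint would pass 70% of its speed; a pose out of reach is approached as far as the arm can. A call with a number of a shift or a turn outside -1 to 1 is refused whole. A call with a gripper value outside its range is refused whole. The fingers move at their own pace and stop on an object; FORCE is the grip in N (left out, the last holds). Time passes only in rows, so rows that repeat a pose let the fingers close. It gives the time, the measured TCP pose, the force, the opening and the grip force at its end, in the units of the state.
- r.read_state(): the state, without advancing time (a new reading comes with each control period).
- optics.camera(name): name is "side" or "top" or "wrist"; returns a dict with "pixels" (384x512x3 uint8, red, green, blue), "vfov" (degrees; the focal length in pixels is half the picture's height over the tangent of half this angle, whatever the lens; pixels are square), "cx", "cy" (the principal point, pixels), "rvec" (rotation vector, rad) and "tvec" (3), from world to camera coordinates, as OpenCV has them. Camera axes: x right, y down, z forward; pixel columns grow to the right and rows downward; lengths in m; the calibration is good to about 2 mm. A picture is of the moment at which its call begins. There is no depth.
- r.close_job(): hands the job in; it is judged then, once.
The state is a dict: "time": time; "joint_positions": joint angles; "joint_vel": joint speeds; "joint_torque": joint torques, N m; "ee_pos": TCP position; "eef_rot": TCP orientation; "ft_force": force on the tool from outside, world axes, zero at the start; "torque": the same for the moment, N m; "width": finger opening in m; "grip_force": force on a finger pad.
Only numpy, scipy, OpenCV 4.12 (cv2) and the standard library are available. Lean on these libraries where they do the work, as an engineer would, in place of code of your own. Each camera call takes 0.05 s, during which the arm holds its last target. There are 200 camera calls.

## Working session

There is one attempt and no reset: what is moved stays moved. The work goes in short steps, Python scripts to look and compute and a shell command to move; the robot and the scene stay as the last step left them, time stands still between calls to the robot, and variables do not carry over. Pictures are saved under pics/ and viewed, at most 10 in all, crops included, and the job is handed in when it is done.

```bash
ls; mkdir -p pics
python3 - <<'E'
from bench import r, optics
import cv2,numpy as np
s=r.read_state();print({k:np.round(v,3).tolist() for k,v in s.items()}, r.finger_overhang)
for n in("top","side"):
    c=optics.camera(n);print(n,c["vfov"],c["cx"],c["cy"],c["rvec"],c["tvec"],c.keys())
    cv2.imwrite(f"pics/{n}0.png",cv2.resize(c["pixels"][:,:,::-1],None,fx=1.5,fy=1.5,interpolation=cv2.INTER_CUBIC))
E
```

```text
pics
{'time': 0.0, 'joint_positions': [-1.307, 0.333, -0.065, 1.461, 0.022, 1.35, -0.089], 'joint_vel': [-0.001, -0.0, 0.0, 0.001, -0.0, -0.0, 0.0], 'joint_torque': [-0.001, -62.326, 0.024, -38.988, -0.061, 0.04, 0.0], 'ee_pos': [0.177, 0.599, 0.211], 'eef_rot': [0.143, 0.99, -0.001, -0.0], 'ft_force': [-0.618, -0.512, 0.238], 'torque': [0.056, 0.014, 0.004], 'grip_force': 0.0, 'width': 0.087} 0.014
top 46.66939638345195 259.74015425094547 195.14224510670428 [ 2.17829469 -2.15803981  0.10535633] [-0.01492557  0.51877317  1.42021455] dict_keys(['pixels', 'vfov', 'cx', 'cy', 'rvec', 'tvec'])
side 54.89560963170884 257.42901744119985 188.70172125192946 [ 2.14569772 -0.70440654  0.35620073] [-0.42530166  0.27713368  1.0890326 ] dict_keys(['pixels', 'vfov', 'cx', 'cy', 'rvec', 'tvec'])
```

View pics/top0.png

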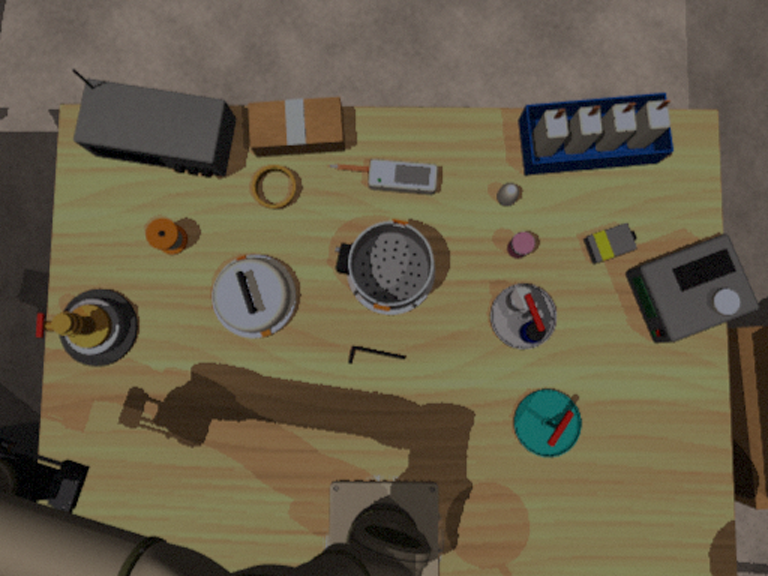

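View pics/side0.png

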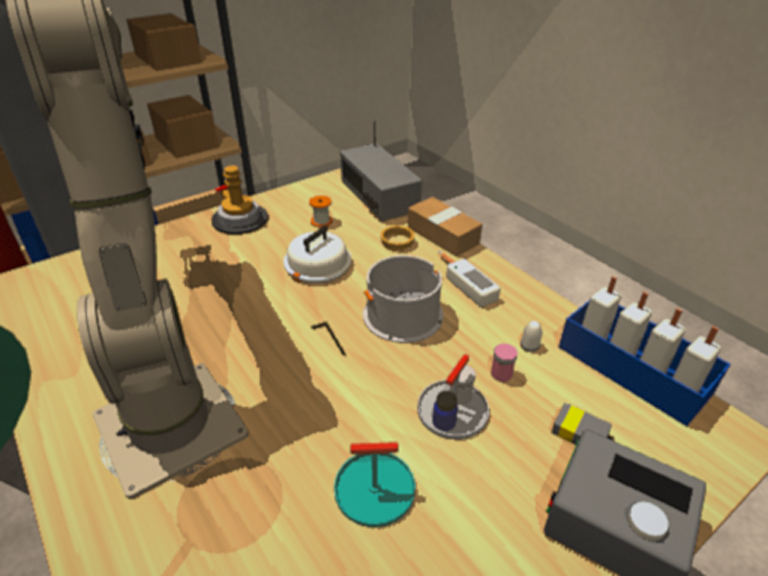

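The top view (1.5x) shows two candidates for the carrier: the grey tray with red T-bar, canister and jar at (523,316), and a bare turquoise tray with red T-bar at (548,422). The first fits: it is steel and carries both loads, while the turquoise one is the look-alike. The pot is at (391,266) and the white lid with black bar at (252,293). The pink canister at (522,243) is also a look-alike.

```bash
cat > h.py <<'E'
import numpy as np,cv2
from scipy.spatial.transform import Rotation as R
from scipy.optimize import least_squares
from bench import r,optics
def cal(c):
    f=c["pixels"].shape[0]/2/np.tan(np.radians(c["vfov"])/2)
    K=np.array([[f,0,c["cx"]],[0,f,c["cy"]],[0,0,1]]);return K,R.from_rotvec(c["rvec"]).as_matrix(),np.array(c["tvec"])
def proj(c,P):
    K,M,t=cal(c);return cv2.projectPoints(np.atleast_2d(P).astype(float),np.array(c["rvec"],float),t,K,None)[0][:,0]
def tri(obs): # [(c,uv)]
    Ps=[];
    A=[]
    for c,(u,v) in obs:
        K,M,t=cal(c);P=K@np.c_[M,t];A+= [u*P[2]-P[0],v*P[2]-P[1]]
    X=np.linalg.svd(np.array(A))[2][-1];X=X[:3]/X[3]
    return X,[np.round(np.linalg.norm(proj(c,X)[0]-uv),2) for c,uv in obs]
def onplane(c,uv,z):
    K,M,t=cal(c);d=M.T@np.linalg.solve(K,[uv[0],uv[1],1]);o=-M.T@t;return o+d*(z-o[2])/d[2]
def mask(c,kind):
    h=cv2.cvtColor(c["pixels"],cv2.COLOR_RGB2HSV).astype(int);H,S,V=h[...,0],h[...,1],h[...,2]
    if kind=="red":m=((H<6)|(H>174))&(S>150)&(V>90)
    if kind=="orange":m=(H>=5)&(H<14)&(S>150)&(V>110)
    if kind=="black":m=V<50
    return m.astype(np.uint8)
def blobs(c,kind,roi,amin=8):
    x0,y0,x1,y1=roi;m=mask(c,kind)*0+0;mm=mask(c,kind);m[y0:y1,x0:x1]=mm[y0:y1,x0:x1]
    n,l,s,ce=cv2.connectedComponentsWithStats(m);out=[]
    for i in range(1,n):
        if s[i,4]<amin:continue
        p=np.argwhere(l==i)[:,::-1].astype(np.float32);e=p-ce[i];w,V=np.linalg.eigh(e.T@e)
        a=e@V[:,1];out.append((int(s[i,4]),ce[i],ce[i]+V[:,1]*a.min(),ce[i]+V[:,1]*a.max(),ce[i]+V[:,0]*(e@V[:,0]).max()))
    return sorted(out,key=lambda b:-b[0])
E
python3 - <<'E'
from h import *
np.set_printoptions(precision=4,suppress=True)
T=optics.camera("top");S=optics.camera("side")
rois={"bar":("red",(320,180,385,235),(280,225,330,262)),"handle":("black",(140,160,195,225),(195,145,225,172)),"sill":("orange",(220,135,300,215),(235,170,300,225)),"tongue":("orange",(140,160,205,230),(185,150,240,190))}
for n,(k,a,b) in rois.items():
    A=blobs(T,k,a);B=blobs(S,k,b);print(n);
    for x in A:print("  T",x[0],*x[1:4])
    for x in B:print("  S",x[0],*x[1:4])
    if n in("bar","handle") and A and B:
        X,e=tri([(T,A[0][1]),(S,B[0][1])]);print("  X",X,e)
        for i in(2,3):print("  end",onplane(T,A[0][i],X[2]),onplane(S,B[0][i],X[2]))
E
python3 - <<'E'
import cv2,sys
sys.path.insert(0,'.')
from h import *
T=optics.camera("top")["pixels"];S=optics.camera("side")["pixels"]
a=cv2.resize(T[130:240,130:390],None,fx=3,fy=3,interpolation=cv2.INTER_CUBIC);b=cv2.resize(S[140:300,180:340],(260,260))
b=cv2.resize(S[225:300,220:340],None,fx=3.4,fy=3.4,interpolation=cv2.INTER_CUBIC)
o=np.zeros((a.shape[0]+b.shape[0],780,3),np.uint8);o[:a.shape[0],:]=a;o[a.shape[0]:,:b.shape[1]]=b
cv2.imwrite("pics/crop1.png",o[:,:,::-1])
E
```

```text
bar
  T 108 [356.1111 208.1667] [351.2215 196.3214] [360.9964 220.0015]
  S 87 [304.5747 246.1494] [310.8177 236.8773] [298.7355 254.8219]
  X [ 0.4719 -0.3021  0.1198] [np.float64(0.23), np.float64(0.35)]
  end [ 0.5084 -0.2881  0.1198] [ 0.5106 -0.2852  0.1198]
  end [ 0.4368 -0.3168  0.1198] [ 0.4359 -0.3163  0.1198]
handle
  T 123 [163.9268 194.6016] [159.25   180.9146] [168.5568 208.1514]
  S 41 [210.1951 157.0732] [217.277  152.4217] [202.6887 162.0035]
  X [0.5108 0.2867 0.094 ] [np.float64(0.08), np.float64(0.09)]
  end [0.5536 0.3024 0.094 ] [0.5509 0.2996 0.094 ]
  end [0.4691 0.2709 0.094 ] [0.4692 0.2739 0.094 ]
sill
  S 15 [245.8667 197.    ] [244.0171 193.9895] [247.3433 199.4035]
  S 14 [297.2143 171.6429] [299.367  173.5954] [295.1819 169.7995]
tongue
  T 8 [160.25  171.625] [162.042 171.462] [157.9846 171.8311]
  S 10 [197.3 182.7] [198.9808 181.9565] [195.7318 183.3937]
```

View pics/crop1.png

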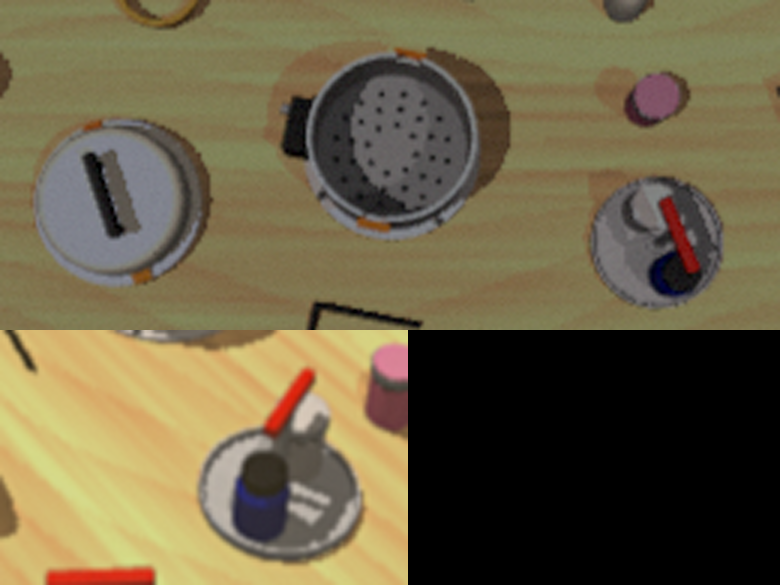

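The crop confirms the grey steel tray with the canister on its +x side (645,210) and the jar on its −x side (678,270), under the red bar at (680,235). The pot's orange sills are at (410,53) and (374,226), the lid's tongues at (93,125) and (142,277). I'll size up the pot and lid from these and plan the first move, via a look over the pot.

```bash
cat >> h.py <<'E'
def plan(p,yaw_y,base=None,s=None):
    """scaled shift/turn to TCP p, tool y at world yaw (deg, mod 180), tool down"""
    s=s or r.read_state();M=R.from_quat(s["eef_rot"]);
    d=M.inv().apply(np.array(p)-s["ee_pos"])/0.3
    best=None
    for k in(0,180):
        a=np.radians(yaw_y+k);y=np.array([np.cos(a),np.sin(a),0]);z=np.array([0,0,-1.]);G=R.from_matrix(np.c_[np.cross(y,z),y,z])
        v=(M.inv()*G).as_rotvec()
        if best is None or np.linalg.norm(v)<np.linalg.norm(best):best=v
    print("t",round(s["time"],2),"ee",np.round(s["ee_pos"],4),"F",np.round(s["ft_force"],1),"w",round(s["width"],4),"j1,j7",np.round(np.array(s["joint_positions"])[[0,6]],2))
    print("shift",np.round(d,3),"turn",np.round(best/np.radians(120),4))
E
python3 - <<'E'
from h import *
np.set_printoptions(precision=4,suppress=True)
T=optics.camera("top");S=optics.camera("side")
for n,z,a,b in(("pot",.1,(266.7,147.7),(254.7,205.3)),("lid",.019,(161,171.7),(177.3,222.3))):
    A,B=onplane(T,a,z),onplane(T,b,z);d=A-B;print(n,(A+B)/2,np.degrees(np.arctan2(d[1],d[0])),np.linalg.norm(d))
# triangulate sills
X,e=tri([(T,(254.7,205.3)),(S,(245.9,197))]);print(X,e)
X,e=tri([(T,(266.7,147.7)),(S,(297.2,171.6))]);print(X,e)
plan([.55,.02,.33],-10)
plan([.472,-.302,.25],-68)
c=optics.camera("wrist");K,M,t=cal(c);s=r.read_state()
print("cam rel tool",R.from_quat(s["eef_rot"]).inv().apply(-M.T@t-s["ee_pos"]),"axis",R.from_quat(s["eef_rot"]).inv().apply(M[2]),c["vfov"])
E
```

```text
pot [ 0.5701 -0.0129  0.1   ] -11.131465597808287 0.1837705859863704
lid [0.5113 0.2859 0.019 ] 19.385856575511884 0.17545934498889187
[0.4813 0.0045 0.0921] [np.float64(0.31), np.float64(0.4)]
[ 0.658  -0.0357  0.1463] [np.float64(3.07), np.float64(3.8)]
t 0.4 ee [0.1768 0.5994 0.2117] F [ 0.1  0.2 -1.2] w 0.087 j1,j7 [-1.31 -0.09]
shift [-1.74  -1.501 -0.394] turn [-0.0001  0.0001  0.6964]
t 0.4 ee [0.1768 0.5994 0.2117] F [ 0.1  0.2 -1.2] w 0.087 j1,j7 [-1.31 -0.09]
shift [-1.794 -2.604 -0.127] turn [-0.0001 -0.     -0.3203]
cam rel tool [ 0.0847  0.0007 -0.1736] axis [-0.3038  0.0008  0.9527] 60.29319209080131
```

```bash
python3 -m pendant '[[-1,-0.1,-0.1,-0.15,0,0,0.05],[-1,-0.9,-0.8,-0.5,0,0,0.35],[-1,-0.9,-0.8,-0.5,0,0,0.35],[-1,-0.9,-0.8,-0.5,0,0,0.35],[-1,-0.9,-0.8,-0.5,0,0,0.35],[-1,-0.9,-0.8,-0.5,0,0,0.35],[-1,-0.9,-0.8,-0.5,0,0,0.35],[-1,-0.9,-0.8,-0.5,0,0,0.35]]' 20; python3 -c "
from h import *
plan([.55,-.01,.36],-10)"
```

```text
time: 1.45
ee_pos: [0.369, 0.2917, 0.3626]
eef_rot: [0.49, 0.872, 0.001, 0.0]
ft_force: [-0.5, 0.3, 0.1]
width: 0.0871
grip_force: 0.0
t 1.45 ee [0.369  0.2917 0.3626] F [-0.5  0.3  0.1] w 0.0871 j1,j7 [-1.01 -0.23]
shift [-1.173 -0.008  0.008] turn [ 0.0007 -0.0007  0.3448]
```

```bash
python3 -m pendant '[[-1,-1,0,0,0,0,0.34],[-1,-1,0,0,0,0,0.34],[-1,-1,0,0,0,0,0.34],[-1,-1,0,0,0,0,0.34],[-1,-1,0,0,0,0,0.34],[-1,-1,0,0,0,0,0.34],[-1,-1,0,0,0,0,0.34],[-1,-1,0,0,0,0,0.34]]'
python3 - <<'E'
from h import *
c=optics.camera("wrist");np.save("pot_w.npy",c,allow_pickle=True)
im=c["pixels"][:,:,::-1].copy()
cv2.imwrite("pics/wpot.png",im)
print(proj(c,[[.57,-.013,.118]]))
plan([.472,-.302,.36],-68)
E
```

```text
time: 2.45
ee_pos: [0.5245, 0.0394, 0.3615]
eef_rot: [0.761, 0.649, -0.0, -0.0]
ft_force: [-0.5, -0.2, -0.5]
width: 0.0869
grip_force: 0.0
[[293.77601908 189.15788508]]
t 2.5 ee [0.5246 0.0391 0.3616] F [ 0.7  0.5 -0.3] w 0.0869 j1,j7 [-0.69 -0.28]
shift [-1.15   0.006  0.005] turn [-2.000e-04 -1.000e-04  4.911e-01]
```

View pics/wpot.png

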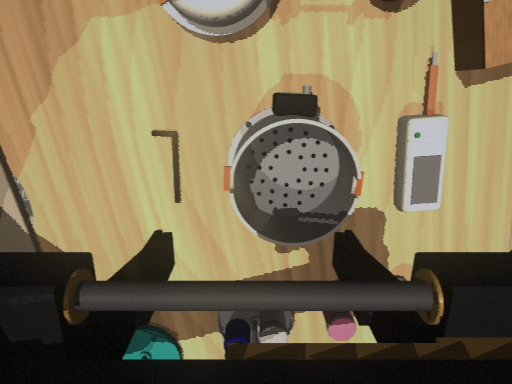

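The wrist picture shows the pot with its sills at about (227,178) and (359,184), and the fan box at (296,104) on the +y side, as described. The predicted rim centre (294,189) matches. I'll refine the pot pose with a joint fit while moving on to the carrier.

```bash
python3 - <<'E'
from h import *
np.set_printoptions(precision=4,suppress=True)
W=np.load("pot_w.npy",allow_pickle=True).item();T=optics.camera("top")
bs=[b for b in blobs(W,"orange",(215,160,372,205))][:2];print([(b[0],b[1]) for b in bs])
w=sorted([b[1] for b in bs],key=lambda p:p[0])
bt=blobs(T,"orange",(220,135,300,215),4);print([(b[0],b[1]) for b in bt])
# rim: maximise edge strength along projected outer/inner rim circles in wrist view
g=cv2.cvtColor(W["pixels"],cv2.COLOR_RGB2GRAY).astype(np.float32);g=cv2.GaussianBlur(g,(0,0),1)
gm=np.hypot(cv2.Sobel(g,5,1,0),cv2.Sobel(g,5,0,1));a=np.linspace(0,2*np.pi,180,endpoint=False)
def sc(img,c,x,y,rs=(.082,.087)):
    s=0
    for q in rs:
        p=proj(c,np.c_[x+q*np.cos(a),y+q*np.sin(a),a*0+.118]).astype(np.float32);s+=np.minimum(cv2.remap(img,p[:,0:1],p[:,1:2],cv2.INTER_LINEAR),150).mean()
    return s
gt=cv2.GaussianBlur(cv2.cvtColor(T["pixels"],cv2.COLOR_RGB2GRAY).astype(np.float32),(0,0),.7);gt=np.hypot(cv2.Sobel(gt,5,1,0),cv2.Sobel(gt,5,0,1))
for im,c in((gm,W),(gt,T)):
    print(max((sc(im,c,x,y),x,y) for x in np.arange(.555,.586,.001) for y in np.arange(-.028,.006,.001)))
for d,z in((.092,.096),):
    A,B=onplane(W,w[1],z),onplane(W,w[0],z);D=A-B;print((A+B)/2,np.degrees(np.arctan2(D[1],D[0])),np.linalg.norm(D))
E
python3 -m pendant '[[-1,-0.9,0,0,0,0,0.49],[-1,-0.9,0,0,0,0,0.49],[-1,-0.9,0,0,0,0,0.49],[-1,-0.9,0,0,0,0,0.49],[-1,-0.9,0,0,0,0,0.49],[-1,-0.9,0,0,0,0,0.49],[-1,-0.9,0,0,0,0,0.49],[-1,-0.9,0,0,0,0,0.49]]'
python3 - <<'E'
from h import *
np.set_printoptions(precision=4,suppress=True)
c=optics.camera("wrist");cv2.imwrite("pics/wcar.png",c["pixels"][:,:,::-1])
S=optics.camera("side");T=optics.camera("top")
u=proj(c,[[.472,-.302,.12]])[0].astype(int);print(u)
b=blobs(c,"red",(max(u[0]-90,0),max(u[1]-80,0),u[0]+90,u[1]+80));print([(x[0],x[1],x[2],x[3]) for x in b])
if b:
    b=b[0];print(onplane(c,b[1],.12),[onplane(c,b[i],.12) for i in(2,3)])
    D=onplane(c,b[2],.12)-onplane(c,b[3],.12);print(np.degrees(np.arctan2(D[1],D[0])))
plan([.472,-.302,.25],-68)
E
```

```text
[(113, array([226.2832, 178.4513])), (88, array([358.5114, 186.4318]))]
[(8, array([265.5, 147.5]))]
(np.float32(223.08574), np.float64(0.5720000000000001), np.float64(-0.008999999999999984))
(np.float32(120.80039), np.float64(0.5660000000000001), np.float64(-0.011999999999999986))
[ 0.5713 -0.0103  0.096 ] -12.582664201271566 0.18344386144390826
time: 3.55
ee_pos: [0.4819, -0.2284, 0.3617]
eef_rot: [0.981, 0.192, 0.0, -0.0]
ft_force: [0.4, 0.0, -0.7]
width: 0.0874
grip_force: 0.0
[303 183]
[(584, array([302.125 , 183.8545]), array([304.1621, 153.8076]), array([300.2696, 211.2217]))]
[ 0.4705 -0.3011  0.12  ] [array([ 0.5077, -0.2868,  0.12  ]), array([ 0.4348, -0.3149,  0.12  ])]
21.066902658848402
t 3.7 ee [ 0.4818 -0.2288  0.3617] F [ 0.9 -0.3 -0.1] w 0.0871 j1,j7 [-0.43 -0.75]
shift [-0.122  0.214  0.372] turn [-0.0001 -0.0001  0.0007]
```

```bash
python3 -m pendant '[[-1,-0.124,0.21,0.15,0,0,0.005],[-1,-0.124,0.21,0.3,0,0,0.005],[-1,-0.124,0.21,0.45,0,0,0.005],[-1,-0.124,0.21,0.6,0,0,0.005],[-1,-0.124,0.21,0.7,0,0,0.005],[-1,-0.124,0.21,0.78,0,0,0.005],[-1,-0.124,0.21,0.82,0,0,0.005],[-1,-0.124,0.21,0.82,0,0,0.005]]' 30
python3 - <<'E'
from h import *
c=optics.camera("wrist");cv2.imwrite("pics/wcar2.png",c["pixels"][:,:,::-1])
plan([.471,-.301,.115],-68.5)
E
```

```text
time: 4.7
ee_pos: [0.4705, -0.3013, 0.1155]
eef_rot: [0.983, 0.186, -0.0, -0.0]
ft_force: [-0.6, 0.5, 0.1]
width: 0.0871
grip_force: 0.0
t 4.75 ee [ 0.4709 -0.3017  0.1162] F [ 0.7 -0.3  0.2] w 0.0871 j1,j7 [-0.23 -0.47]
shift [ 0.001 -0.002  0.004] turn [ 0.0001 -0.0001 -0.001 ]
```

View pics/wcar2.png

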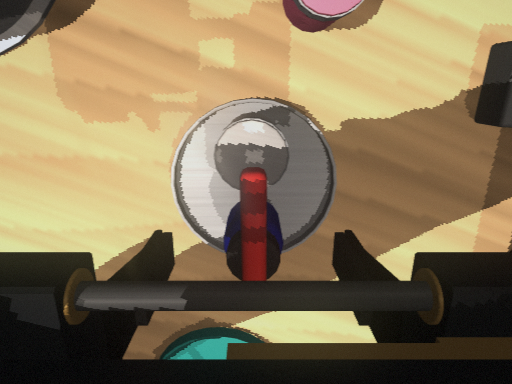

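The picture shows the bar running straight down the middle at column 254, midway between the fingers at (165,240) and (345,240), with canister and jar clear. I'll close on it gently.

```bash
python3 -m pendant '[[0.2,0,0,0,0,0,0],[0.5,0,0,0,0,0,0],[1,0,0,0,0,0,0],[1,0,0,0,0,0,0],[1,0,0,0,0,0,0],[1,0,0,0,0,0,0]]' 40
python3 - <<'E'
from h import *
c=optics.camera("wrist");print(proj(c,[[.4705,-.3013,.1205],[.5077,-.2868,.12],[.4348,-.3149,.12]]))
print(blobs(c,"red",(200,120,320,384))[0][:4])
plan([.471,-.301,.285],-68.5)
E
```

```text
time: 5.5
ee_pos: [0.4707, -0.3015, 0.1157]
eef_rot: [0.983, 0.185, -0.0, -0.0]
ft_force: [-0.3, 0.4, -0.5]
width: 0.0354
grip_force: 0.0
[[254.20319253 242.82894117]
 [254.41890566 174.07090046]
 [253.52909106 299.98920088]]
(1494, array([254.74297189, 241.25435074]), array([260.21494082, 174.01749263]), array([251.54635815, 280.53276535]))
t 5.55 ee [ 0.4707 -0.3015  0.1157] F [-0.9 -0.1  0.3] w 0.0314 j1,j7 [-0.23 -0.47]
shift [ 0.002 -0.001 -0.564] turn [-0.      0.     -0.0011]
```

```bash
python3 -m pendant '[[1,0,0,0,0,0,0],[1,0,0,0,0,0,0],[1,0,0,0,0,0,0],[1,0,0,0,0,0,0],[1,0,0,-0.01,0,0,0],[1,0,0,-0.03,0,0,0],[1,0,0,-0.06,0,0,0],[1,0,0,-0.1,0,0,0]]' 50
```

```text
time: 6.55
ee_pos: [0.4706, -0.3015, 0.1464]
eef_rot: [0.983, 0.185, -0.0, -0.0]
ft_force: [0.4, -0.3, -6.4]
width: 0.0114
grip_force: 50.0
```

Run:
```python
from h import *
plan([.571,-.010,.285],-68.5)
plan([.571,-.010,.285],-30)
c=optics.camera("side");print(blobs(c,"red",(270,200,340,280))[0][:4])
```

```text
t 6.55 ee [ 0.4706 -0.3015  0.1464] F [ 0.4 -0.3 -6.4] w 0.0114 j1,j7 [-0.25 -0.49]
shift [ 0.666 -0.783 -0.462] turn [-0.0001  0.0001 -0.0011]
t 6.55 ee [ 0.4706 -0.3015  0.1464] F [ 0.4 -0.3 -6.4] w 0.0114 j1,j7 [-0.25 -0.49]
shift [ 0.666 -0.783 -0.462] turn [-1.000e-04  0.000e+00 -3.219e-01]
(49, array([302.67346939, 243.06122449]), array([305.75417997, 237.41122293]), array([299.98501569, 247.99182968]))
```

```bash
python3 -m pendant '[[1,0,0,-0.04,0,0,0],[1,0,0,-0.1,0,0,0],[1,0,0,-0.18,0,0,0],[1,0,0,-0.27,0,0,0],[1,0,0,-0.35,0,0,0],[1,0,0,-0.41,0,0,0],[1,0,0,-0.45,0,0,0],[1,0,0,-0.47,0,0,0]]'
python3 - <<'E'
from h import *
plan([.571,-.010,.285],-68.5)
c=optics.camera("wrist");cv2.imwrite("pics/lift.png",c["pixels"][:,:,::-1])
E
```

```text
time: 7.6
ee_pos: [0.4707, -0.3015, 0.2872]
eef_rot: [0.983, 0.185, 0.0, -0.0]
ft_force: [-0.2, -0.8, -6.2]
width: 0.0115
grip_force: 50.0
t 7.6 ee [ 0.4707 -0.3015  0.2872] F [-0.2 -0.8 -6.2] w 0.0115 j1,j7 [-0.3  -0.57]
shift [ 0.665 -0.783  0.007] turn [-0.     -0.0001 -0.0011]
```

View pics/lift.png

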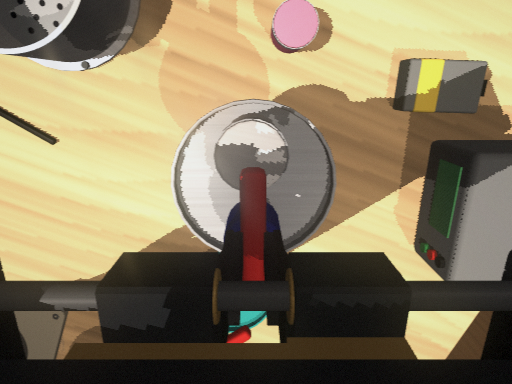

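The tray hangs level (its circle at (253,178) is unchanged from before the lift), with canister and jar in place. I'll carry it smoothly to above the pot.

```bash
python3 -m pendant '[[1,0.007,-0.008,0,0,0,0],[1,0.02,-0.023,0,0,0,0],[1,0.047,-0.055,0,0,0,0],[1,0.086,-0.102,0,0,0,0],[1,0.133,-0.157,0,0,0,0],[1,0.186,-0.219,0,0,0,0],[1,0.239,-0.282,0,0,0,0],[1,0.293,-0.345,0,0,0,0]]' | head -2;  python3 -m pendant '[[1,0.06,-0.07,0,0,0,0],[1,0.12,-0.141,0,0,0,0],[1,0.18,-0.211,0,0,0,0],[1,0.239,-0.282,0,0,0,0],[1,0.293,-0.345,0,0,0,0],[1,0.333,-0.392,0,0,0,0],[1,0.359,-0.423,0,0,0,0],[1,0.372,-0.438,0,0,0,0]]'
python3 - <<'E'
from h import *
plan([.571,-.010,.136],-68.5)
ims=[]
a=optics.camera("wrist");b=optics.camera("side")
S=b["pixels"][110:230,210:330];o=np.hstack([cv2.resize(a["pixels"],(400,300)),cv2.resize(S,(300,300),interpolation=cv2.INTER_CUBIC)])
cv2.imwrite("pics/over.png",o[:,:,::-1]);np.save("over_w.npy",a,allow_pickle=True)
E
```

```text
time: 8.65
ee_pos: [0.5152, -0.1713, 0.2866]
time: 9.65
ee_pos: [0.571, -0.0098, 0.2867]
eef_rot: [0.983, 0.185, -0.0, 0.0]
ft_force: [-0.2, -1.2, -5.8]
width: 0.0111
grip_force: 50.0
t 9.65 ee [ 0.571  -0.0098  0.2867] F [-0.2 -1.2 -5.8] w 0.0111 j1,j7 [-0.68 -1.14]
shift [-0.     0.001  0.502] turn [ 0.0001  0.0001 -0.0011]
```

View pics/over.png

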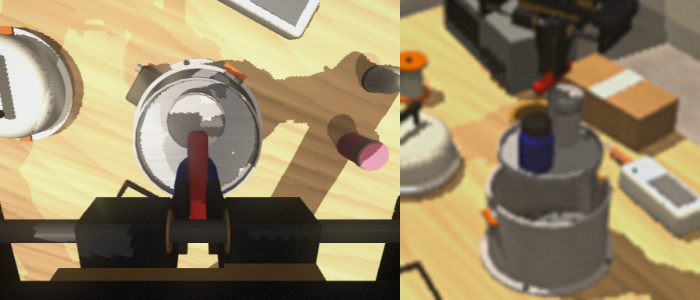

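Canister and jar stand upright, and the tray is centred over the pot mouth in both views. Lowering now, watching the force.

```bash
python3 -m pendant '[[1,0,0,0.02,0,0,0],[1,0,0,0.06,0,0,0],[1,0,0,0.11,0,0,0],[1,0,0,0.17,0,0,0],[1,0,0,0.22,0,0,0],[1,0,0,0.26,0,0,0],[1,0,0,0.29,0,0,0],[1,0,0,0.3,0,0,0]]'|sed -n 2,4p; python3 -m pendant '[[1,0,0,0.02,0,0,0],[1,0,0,0.05,0,0,0],[1,0,0,0.08,0,0,0],[1,0,0,0.11,0,0,0],[1,0,0,0.14,0,0,0],[1,0,0,0.16,0,0,0],[1,0,0,0.18,0,0,0],[1,0,0,0.185,0,0,0]]'
```

```text
ee_pos: [0.5708, -0.0101, 0.1963]
eef_rot: [0.983, 0.185, -0.0, -0.0]
ft_force: [-0.3, -0.0, -6.5]
time: 11.75
ee_pos: [0.5708, -0.0101, 0.1409]
eef_rot: [0.983, 0.185, -0.0, -0.0]
ft_force: [-0.1, -0.4, -6.5]
width: 0.0112
grip_force: 50.0
```

```bash
python3 -m pendant '[[1,0,0,0.003,0,0,0],[1,0,0,0.006,0,0,0],[1,0,0,0.009,0,0,0],[1,0,0,0.011,0,0,0],[1,0,0,0.013,0,0,0],[1,0,0,0.015,0,0,0],[1,0,0,0.017,0,0,0],[1,0,0,0.017,0,0,0]]'
```

```text
time: 12.75
ee_pos: [0.5709, -0.0101, 0.1361]
eef_rot: [0.983, 0.185, 0.0, -0.0]
ft_force: [-0.2, 0.8, -6.6]
width: 0.011
grip_force: 50.0
```

```bash
python3 -m pendant '[[1,0,0,0.001,0,0,0],[1,0,0,0.002,0,0,0],[1,0,0,0.003,0,0,0],[1,0,0,0.004,0,0,0],[1,0,0,0.004,0,0,0]]'
```

```text
time: 13.38
ee_pos: [0.5708, -0.0103, 0.1357]
eef_rot: [0.983, 0.185, -0.0, -0.0]
ft_force: [-7.7, -0.5, 6.5]
width: 0.0118
grip_force: 50.0
```

```bash
python3 -m pendant '[[1,0,0,-0.001,0,0,0],[1,0,0,-0.001,0,0,0]]' 5; python3 -m pendant '[[0.6,0,0,0,0,0,0],[0.4,0,0,0,0,0,0],[0,0,0,0,0,0,0],[-0.5,0,0,0,0,0,0],[-1,0,0,0,0,0,0],[-1,0,0,0,0,0,0],[-1,0,0,0,0,0,0],[-1,0,0,0,0,0,0]]'
python3 - <<'E'
from h import *
s=r.read_state();print(s["ft_force"],s["width"])
a=optics.camera("wrist");b=optics.camera("side");np.save("in_w.npy",a,allow_pickle=True)
S=b["pixels"][150:240,220:310];o=np.hstack([cv2.resize(a["pixels"],(480,360)),cv2.resize(S,(320,360),interpolation=cv2.INTER_CUBIC)])
cv2.imwrite("pics/in.png",o[:,:,::-1])
E
```

```text
time: 13.62
ee_pos: [0.5713, -0.0101, 0.1356]
eef_rot: [0.983, 0.185, 0.001, 0.0]
ft_force: [-1.0, -0.0, 3.5]
width: 0.0136
grip_force: 5.0
time: 14.62
ee_pos: [0.5709, -0.0101, 0.1352]
eef_rot: [0.983, 0.185, 0.0, -0.0]
ft_force: [-0.6, -0.7, -1.0]
width: 0.078
grip_force: 0.0
[-0.64649204 -0.74007347 -0.97844624] 0.07796649714731417
```

View pics/in.png

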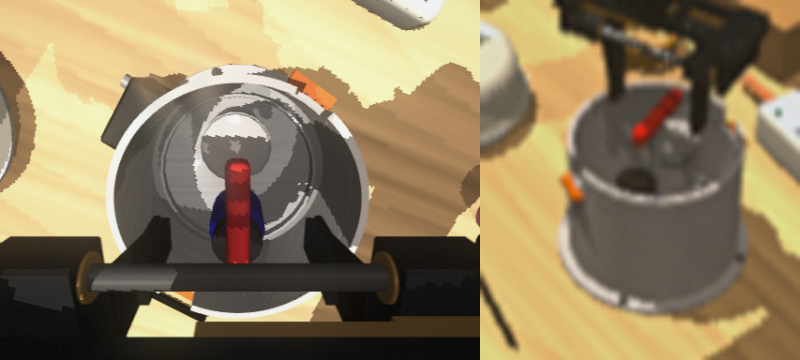

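The tray sits inside the pot, with the bar over (237,210) and canister and jar upright. I'll back straight up, then head for the lid.

```bash
python3 -m pendant '[[-1,0,0,-0.05,0,0,0],[-1,0,0,-0.15,0,0,0],[-1,0,0,-0.3,0,0,0],[-1,0,0,-0.5,0,0,0],[-1,0,0,-0.7,0,0,0],[-1,0,0,-0.75,0,0,0],[-1,0,0,-0.75,0,0,0]]'
python3 - <<'E'
from h import *
np.set_printoptions(precision=4,suppress=True)
plan([.53,.2,.36],-70)
plan([.53,.2,.36],110)
T=optics.camera("top");S=optics.camera("side");c=optics.camera("wrist")
# bar in wrist, side
o=[]
for cam in(c,T,S):
    u=proj(cam,[.571,-.01,.14])[0].astype(int);k=35 if cam is not c else 130
    b=blobs(cam,"red",(max(u[0]-k,0),max(u[1]-k,0),u[0]+k,u[1]+k));print(u,[(x[0],x[1]) for x in b[:2]])
    if b:o.append((cam,b[0][1]))
print(tri(o))
E
```

```text
time: 15.6
ee_pos: [0.5711, -0.0103, 0.3612]
eef_rot: [0.983, 0.185, 0.001, -0.0]
ft_force: [0.3, 1.1, -0.3]
width: 0.0869
grip_force: 0.0
t 15.6 ee [ 0.5711 -0.0103  0.3612] F [ 0.3  1.1 -0.3] w 0.0869 j1,j7 [-0.67 -1.15]
shift [ 0.128 -0.703  0.004] turn [ 0.0001 -0.0009  0.0113]
t 15.6 ee [ 0.5711 -0.0103  0.3612] F [ 0.3  1.1 -0.3] w 0.0869 j1,j7 [-0.67 -1.15]
shift [ 0.128 -0.703  0.004] turn [ 0.0001 -0.0009  0.0113]
[254 158] [(741, array([253.336 , 157.1309]))]
[259 174] []
[269 178] [(81, array([269.284 , 178.5679]))]
(array([ 0.572 , -0.0088,  0.1393]), [np.float64(0.35), np.float64(0.1)])
```

```bash
python3 - <<'E'
from h import *
np.set_printoptions(precision=4,suppress=True)
a=np.linspace(0,2*np.pi,240,endpoint=False)
cw=optics.camera("wrist");np.save("pot_w2.npy",cw,allow_pickle=True)
for nm,c in(("w0",np.load("pot_w.npy",allow_pickle=True).item()),("w2",cw),("side",optics.camera("side")),("top",optics.camera("top"))):
    g=cv2.GaussianBlur(cv2.cvtColor(c["pixels"],cv2.COLOR_RGB2GRAY).astype(np.float32),(0,0),1);gx,gy=cv2.Sobel(g,5,1,0),cv2.Sobel(g,5,0,1)
    def sc(x,y):
        s=0
        for q,sg in((.082,-1),(.087,1)):
            f=lambda q:proj(c,np.c_[x+q*np.cos(a),y+q*np.sin(a),a*0+.118]).astype(np.float32)
            p=f(q);n=f(q+.002)-p;n/=np.linalg.norm(n,axis=1)[:,None]
            G=lambda i:cv2.remap(i,p[:,0:1].copy(),p[:,1:2].copy(),cv2.INTER_LINEAR)[:,0]
            s+=np.clip(-sg*(G(gx)*n[:,0]+G(gy)*n[:,1]),0,120).mean()   # rim bright: falls outward at outer, rises outward at inner
        return s
    print(nm,max((sc(x,y),x,y) for x in np.arange(.558,.584,.001) for y in np.arange(-.024,.004,.001)))
    b=[x for x in blobs(c,"orange",(0,0,512,384)) if np.linalg.norm(onplane(c,x[1],.096)[:2]-[.571,-.01])<.11]
    P=[onplane(c,x[1],.096) for x in b];print("   sills",[x[0] for x in b],*P)
E
python3 -m pendant '[[-1,0.02,-0.1,0,0,0,0.011],[-1,0.175,-0.98,0,0,0,0.011],[-1,0.175,-0.98,0,0,0,0.011],[-1,0.175,-0.98,0,0,0,0.011],[-1,0.175,-0.98,0,0,0,0.011],[-1,0.175,-0.98,0,0,0,0.011],[-1,0.175,-0.98,0,0,0,0.011],[-1,0.175,-0.98,0,0,0,0.011]]'
python3 - <<'E'
from h import *
np.set_printoptions(precision=4,suppress=True)
c=optics.camera("wrist");np.save("lid_w.npy",c,allow_pickle=True)
u=proj(c,[.511,.287,.098])[0].astype(int);print(u)
for k in("black","orange"):
    for b in blobs(c,k,(max(u[0]-130,0),max(u[1]-130,0),u[0]+130,min(u[1]+110,250)),20)[:4]:
        z=.1 if k=="black" else .018
        E=[onplane(c,b[i],z) for i in(1,2,3)];D=E[1]-E[2];print(k,b[0],b[1],E,np.linalg.norm(D),np.degrees(np.arctan2(D[1],D[0])))
plan([.511,.287,.093],-70)
E
```

```text
w0 (np.float32(170.88435), np.float64(0.5720000000000001), np.float64(-0.008999999999999987))
   sills [113, 88] [0.4818 0.0097 0.096 ] [ 0.6608 -0.0303  0.096 ]
w2 (np.float32(177.8569), np.float64(0.5710000000000001), np.float64(-0.008999999999999987))
   sills [195, 67] [ 0.6613 -0.0266  0.096 ] [0.4807 0.0065 0.096 ]
side (np.float32(115.50168), np.float64(0.5700000000000001), np.float64(-0.01199999999999999))
   sills [13] [ 0.4795 -0.002   0.096 ]
top (np.float32(40.714207), np.float64(0.5830000000000001), np.float64(-0.01299999999999999))
   sills []
time: 16.9
ee_pos: [0.5135, 0.2805, 0.3603]
eef_rot: [0.985, 0.173, 0.0, 0.0]
ft_force: [0.8, -0.7, 0.6]
width: 0.0869
grip_force: 0.0
[248 152]
black 421 [346.4181 241.4109] [array([0.4366, 0.11  , 0.1   ]), array([0.4394, 0.0835, 0.1   ]), array([0.4346, 0.1291, 0.1   ])] 0.04587080456937742 -83.90378646091077
black 418 [159.6053 241.4211] [array([0.3444, 0.3644, 0.1   ]), array([0.3553, 0.3484, 0.1   ]), array([0.3293, 0.3864, 0.1   ])] 0.04613325116066504 -55.58840434810758
black 136 [373.6985 144.3088] [array([0.5774, 0.1357, 0.1   ]), array([0.593 , 0.1408, 0.1   ]), array([0.5658, 0.1319, 0.1   ])] 0.02862499400564333 17.988509088782333
orange 371 [141.3908  27.593 ] [array([0.6123, 0.4854, 0.018 ]), array([0.6159, 0.4626, 0.018 ]), array([0.6074, 0.5168, 0.018 ])] 0.054848955799705564 -81.11383647452243
orange 100 [247.78  84.48] [array([0.5914, 0.3182, 0.018 ]), array([0.5946, 0.3095, 0.018 ]), array([0.5884, 0.3263, 0.018 ])] 0.017888904213517166 -69.72813477086773
t 16.95 ee [0.5135 0.2805 0.3605] F [-0.9 -0.2 -0.7] w 0.0871 j1,j7 [-1.03 -1.71]
shift [-0.001 -0.024  0.892] turn [ 0.0001 -0.0002 -0.0012]
```

Run:
```python
from h import *
np.set_printoptions(precision=4,suppress=True)
c=np.load("lid_w.npy",allow_pickle=True).item()
g=c["pixels"].max(2);print(g[152,200:300:4],g[110:210:5,248])
m=np.zeros(g.shape,np.uint8);m[95:212,205:295]=g[95:212,205:295]<85
n,l,s,ce=cv2.connectedComponentsWithStats(m);
for i in range(1,n):
    if s[i,4]>60:
        p=np.argwhere(l==i)[:,::-1].astype(np.float32);print(s[i],ce[i],cv2.minAreaRect(p))
        e=p-ce[i];w,V=np.linalg.eigh(e.T@e);a=e@V[:,1];q=[onplane(c,ce[i]+V[:,1]*t,.1) for t in(a.min(),a.max())];D=q[0]-q[1];print(onplane(c,ce[i],.1),q,np.linalg.norm(D),np.degrees(np.arctan2(*D[1::-1])))
cv2.imwrite("pics/lidc.png",cv2.resize(c["pixels"][60:280,120:380,::-1],None,fx=3,fy=2.7))
```

```text
[194 193 191 191 194 197 196 198 197 192 192  91  78 111 141 138 198 202
 200 200 203 201 201 200 190] [200 198  66  72  72  77  79  78  78  78  81  78  77  80  81  76 194 192
 192 191]
[242 117  10  69 449] [247.7951 151.2873] ((246.5, 151.0), (68.0, 9.0), 90.0)
[0.5122 0.2886 0.1   ] [array([0.5541, 0.3035, 0.1   ]), array([0.4682, 0.2729, 0.1   ])] 0.09121238197982212 19.623858062373667
```

View pics/lidc.png

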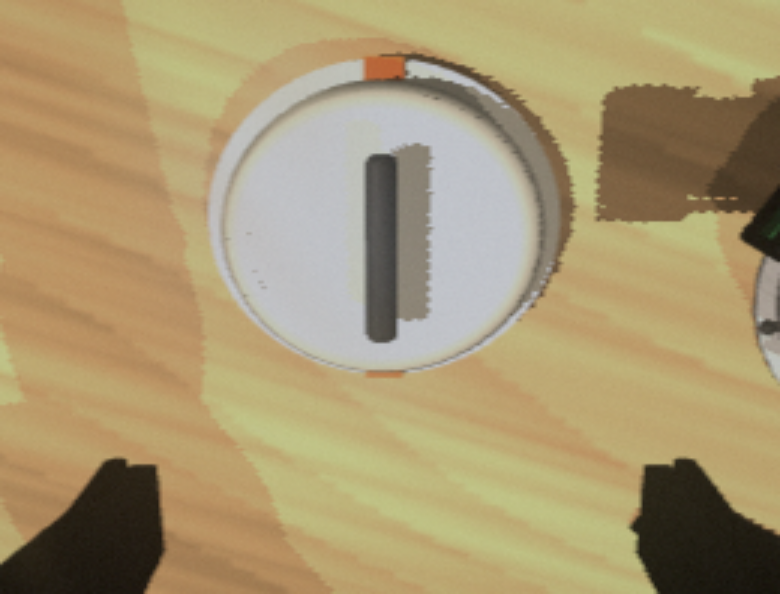

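The crop shows the lid with its bar from (380,155) to (380,340), aligned with the tool and the tongues at (385,67) and (385,374). I measure the bar's centre at (0.512, 0.288). I'll go down and grasp it.

```bash
python3 -m pendant '[[-1,0.004,-0.025,0.15,0,0,0],[-1,0.004,-0.025,0.32,0,0,0],[-1,0.004,-0.025,0.5,0,0,0],[-1,0.004,-0.025,0.65,0,0,0],[-1,0.004,-0.025,0.77,0,0,0],[-1,0.004,-0.025,0.85,0,0,0],[-1,0.004,-0.025,0.89,0,0,0],[-1,0.004,-0.025,0.89,0,0,0]]'; python3 -m pendant '[[1,0,0,0,0,0,0],[1,0,0,0,0,0,0],[1,0,0,0,0,0,0],[1,0,0,0,0,0,0],[1,0,0,0,0,0,0],[1,0,0,0,0,0,0],[1,0,0,0,0,0,0],[1,0,0,0,0,0,0]]' 40
```

```text
time: 17.95
ee_pos: [0.5114, 0.2894, 0.0932]
eef_rot: [0.985, 0.173, -0.0, 0.0]
ft_force: [-0.2, -0.1, 1.9]
width: 0.0874
grip_force: 0.0
time: 18.95
ee_pos: [0.5113, 0.2901, 0.0932]
eef_rot: [0.985, 0.174, 0.0, 0.0]
ft_force: [0.1, -3.3, 0.0]
width: 0.0147
grip_force: 1.2
```

```bash
python3 -m pendant '[[1,0,0,0,0,0,0],[1,0,0,0,0,0,0],[1,0,0,-0.03,0,0,0],[1,0,0,-0.1,0,0,0],[1,0,0,-0.22,0,0,0],[1,0,0,-0.38,0,0,0],[1,0,0,-0.53,0,0,0],[1,0,0,-0.58,0,0,0]]' 50
python3 - <<'E'
from h import *
plan([.571,-.0095,.265],-101.5)
E
```

```text
time: 19.95
ee_pos: [0.5119, 0.2907, 0.2701]
eef_rot: [0.985, 0.174, 0.002, -0.001]
ft_force: [0.7, 1.0, -4.8]
width: 0.0119
grip_force: 50.0
t 19.95 ee [0.5119 0.2907 0.2701] F [ 0.7  1.  -4.8] w 0.0119 j1,j7 [-1.04 -1.72]
shift [-0.158  1.008  0.015] turn [-0.0012 -0.0015  0.2629]
```

```bash
python3 -m pendant '[[1,-0.01,0.06,0,0,0,0.02],[1,-0.03,0.2,0,0,0,0.06],[1,-0.06,0.38,0,0,0,0.12],[1,-0.09,0.56,0,0,0,0.18],[1,-0.12,0.74,0,0,0,0.22],[1,-0.14,0.88,0,0,0,0.25],[1,-0.155,0.96,0,0,0,0.263],[1,-0.158,0.99,0,0,0,0.263]]'; python3 -m pendant '[[1,0,0,0,0,0,0]]'|head -1
python3 - <<'E'
from h import *
np.set_printoptions(precision=4,suppress=True)
plan([.571,-.0095,.215],-101.5)
c=optics.camera("wrist");np.save("lw.npy",c,allow_pickle=True)
for b in blobs(c,"orange",(0,0,512,384),15):print(b[0],b[1:4],onplane(c,b[1],.096))
a=c["pixels"];S=optics.camera("side")["pixels"][110:230,210:330]
cv2.imwrite("pics/lidover.png",np.hstack([cv2.resize(a,(480,360)),cv2.resize(S,(320,360),interpolation=cv2.INTER_CUBIC)])[:,:,::-1])
E
```

```text
time: 20.95
ee_pos: [0.5679, -0.007, 0.2664]
eef_rot: [0.995, -0.102, -0.001, 0.0]
ft_force: [0.8, 0.5, -4.1]
width: 0.0122
grip_force: 50.0
time: 21.08
t 21.07 ee [ 0.5683 -0.0045  0.2667] F [ 0.8  0.5 -3.8] w 0.0117 j1,j7 [-0.74 -1.71]
shift [0.012 0.015 0.172] turn [0.     0.0004 0.0003]
521 (array([254.3417,  78.9616]), array([274.3297,  69.7124]), array([238.0025,  86.5223])) [ 0.6563 -0.0226  0.096 ]
```

View pics/lidover.png

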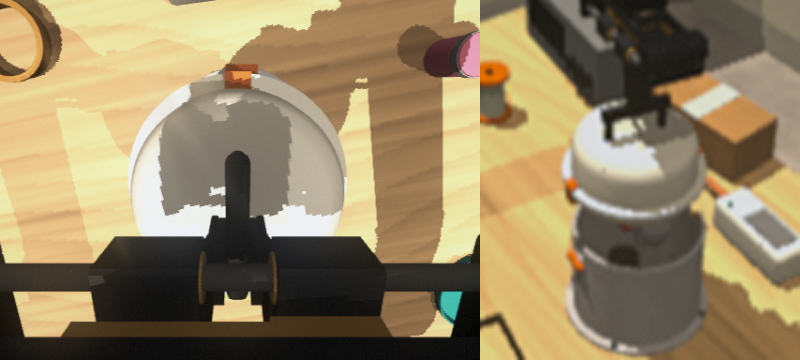

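The wrist view shows the front tongue over the sill at (240,75), and the lid level. The side view shows the lid straight above the pot. I've used my picture budget, so from here I work from numbers: separate the sill from the tongue, then lower.

Run:
```python
from h import *
np.set_printoptions(precision=4,suppress=True)
c=np.load("lw.npy",allow_pickle=True).item();m=mask(c,"orange")
for y in range(66,98,2):
    x=np.where(m[y,220:300])[0]+220
    if len(x):print(y,x.min(),x.max(),[int(v) for v in c["pixels"][y,x.min():x.max()+1:3,0]])
s=r.read_state();M=R.from_quat(s["eef_rot"])
tx=M.apply([1,0,0]);print("tool x yaw",np.degrees(np.arctan2(tx[1],tx[0])))
for yaw in(-10,-11.5,-13):
    k=np.radians(yaw);d=np.array([np.cos(k),np.sin(k)])
    print(yaw,proj(c,[[*(np.array([.571,-.0095])+q*d),.097] for q in(.088,.093,.098)]).tolist())
print("tongue",proj(c,[s["ee_pos"]+tx*.086+np.array([0,0,.005-.08])]))
```

```text
68 250 273 [148, 156, 158, 157, 158, 158, 158, 160]
70 241 274 [111, 112, 113, 111, 152, 153, 152, 155, 152, 151, 152, 155]
72 241 274 [112, 114, 111, 110, 111, 156, 154, 153, 152, 151, 153, 153]
74 241 274 [118, 114, 110, 110, 110, 111, 140, 152, 128, 150, 151, 154]
76 240 273 [154, 155, 204, 233, 233, 233, 233, 233, 234, 222, 110, 145]
78 240 271 [155, 157, 155, 235, 236, 235, 235, 235, 235, 227, 133]
80 240 248 [156, 154, 153]
82 240 248 [157, 151, 153]
84 240 266 [154, 153, 153, 205, 187, 155, 208, 234, 156]
86 240 266 [118, 116, 145, 152, 153, 152, 155, 154, 149]
88 241 266 [114, 110, 153, 113, 109, 116, 152, 151, 152]
90 240 266 [117, 115, 108, 111, 111, 109, 123, 118, 112]
92 241 266 [115, 114, 111, 109, 109, 109, 109, 108, 124]
tool x yaw -11.358844071680624
-10 [[256.2699046503057, 77.07293199982439], [256.15715033804025, 71.65871792199972], [256.04332153073324, 66.19290895557891]]
-11.5 [[258.61741055271835, 77.0431324350634], [258.6498031383104, 71.62689192009384], [258.68250453981096, 66.15901547656412]]
-13 [[260.96454404739444, 77.07835412249965], [261.1420596266516, 71.66443498034857], [261.3212670012109, 66.19891899802528]]
tongue [[252.2919  82.5692]]
```

```bash
python3 -m pendant '[[1,0,0,0.02,0,0,0],[1,0,0,0.05,0,0,0],[1,0,0,0.08,0,0,0],[1,0,0,0.1,0,0,0],[1,0,0,0.1,0,0,0],[1,0,0,0.1,0,0,0]]'
python3 - <<'E'
from h import *
plan([.571,-.0095,.216],-101.2)
E
```

```text
time: 21.92
ee_pos: [0.5686, -0.005, 0.2375]
eef_rot: [0.995, -0.1, 0.0, -0.0]
ft_force: [-0.6, 0.0, -3.2]
width: 0.0119
grip_force: 50.0
t 21.93 ee [ 0.5686 -0.005   0.2375] F [-0.6  0.  -3.2] w 0.0119 j1,j7 [-0.73 -1.7 ]
shift [0.011 0.013 0.072] turn [-0.0001 -0.0002 -0.0026]
```

```bash
python3 -m pendant '[[1,0.006,0.007,0.01,0,0,0],[1,0.011,0.013,0.02,0,0,-0.004],[1,0.011,0.013,0.04,0,0,-0.004],[1,0.011,0.013,0.06,0,0,-0.004],[1,0.011,0.013,0.07,0,0,-0.004],[1,0.011,0.013,0.07,0,0,-0.004],[1,0.011,0.013,0.07,0,0,-0.004]]'
python3 - <<'E'
from h import *
plan([.571,-.0095,.195],-101.2)
c=optics.camera("wrist");m=mask(c,"orange");np.save("lw2.npy",c,allow_pickle=True)
ys=np.where(m[:200,200:320].any(1))[0]
for y in ys[::2]:
    x=np.where(m[y,200:320])[0]+200;print(y,x.min(),x.max(),[int(v) for v in c["pixels"][y,x.min():x.max()+1:3,0]])
s=r.read_state();M=R.from_quat(s["eef_rot"]);tx=M.apply([1,0,0])
print("tongue",proj(c,[s["ee_pos"]+tx*q+np.array([0,0,.005-.08]) for q in(.083,.091)]))
for yaw in(-10,-11.5):
    k=np.radians(yaw);print(yaw,proj(c,[[.571+q*np.cos(k),-.0095+q*np.sin(k),.097] for q in(.088,.096)]).tolist())
E
```

```text
time: 22.8
ee_pos: [0.571, -0.0094, 0.2164]
eef_rot: [0.995, -0.096, 0.0, -0.0]
ft_force: [-0.5, 0.9, -2.8]
width: 0.0119
grip_force: 50.0
t 22.8 ee [ 0.571  -0.0094  0.2164] F [-0.5  0.9 -2.8] w 0.0119 j1,j7 [-0.72 -1.67]
shift [-0.     0.     0.071] turn [-0.0001 -0.0001  0.0014]
70 237 273 [117, 117, 116, 123, 127, 124, 138, 136, 156, 159, 158, 156, 158]
72 235 274 [120, 117, 113, 115, 110, 111, 110, 110, 111, 112, 137, 153, 154, 159]
74 235 274 [122, 116, 117, 115, 112, 109, 112, 110, 108, 110, 109, 135, 152, 160]
76 235 273 [121, 125, 156, 153, 234, 234, 233, 234, 234, 233, 234, 185, 154]
78 239 248 [145, 156, 158, 209]
80 240 249 [156, 157, 155, 210]
82 240 249 [155, 152, 152, 209]
84 240 266 [156, 155, 154, 209, 236, 235, 159, 155, 235]
86 240 266 [119, 116, 154, 155, 158, 152, 153, 151, 153]
88 240 266 [118, 115, 154, 134, 111, 112, 154, 151, 151]
90 240 265 [117, 114, 114, 110, 110, 112, 133, 151, 107]
92 240 262 [119, 112, 112, 112, 110, 107, 110, 107]
tongue [[254.3159123   86.83995576]
 [254.33525425  75.0130959 ]]
-10 [[252.38859903140957, 80.47254526012935], [252.21538183676319, 70.34363437634342]]
-11.5 [[255.12996292327875, 80.45979818782573], [255.23247940678198, 70.32938732475951]]
```

```bash
python3 -m pendant '[[1,0,0,0.005,0,0,0.003],[1,0,0,0.01,0,0,0.003],[1,0,0,0.015,0,0,0.003],[1,0,0,0.02,0,0,0.003],[1,0,0,0.025,0,0,0.003],[1,0,0,0.03,0,0,0.003],[1,0,0,0.03,0,0,0.003]]'
```

```text
time: 23.72
ee_pos: [0.5709, -0.0094, 0.2071]
eef_rot: [0.995, -0.099, -0.0, -0.0]
ft_force: [-0.4, -0.0, -3.3]
width: 0.0119
grip_force: 50.0
```

```bash
python3 -m pendant '[[1,0,0,0.004,0,0,0],[1,0,0,0.008,0,0,0],[1,0,0,0.012,0,0,0],[1,0,0,0.016,0,0,0],[1,0,0,0.02,0,0,0],[1,0,0,0.024,0,0,0],[1,0,0,0.028,0,0,0],[1,0,0,0.03,0,0,0]]'
```

```text
time: 24.72
ee_pos: [0.5709, -0.0094, 0.1981]
eef_rot: [0.995, -0.099, -0.0, -0.0]
ft_force: [0.0, -0.1, -3.4]
width: 0.0114
grip_force: 50.0
```

Still no contact at 0.198, so the tongues are in the slots. Down the last few millimetres.

```bash
python3 -m pendant '[[1,0,0,0.002,0,0,0],[1,0,0,0.004,0,0,0],[1,0,0,0.006,0,0,0],[1,0,0,0.008,0,0,0],[1,0,0,0.01,0,0,0],[1,0,0,0.011,0,0,0],[1,0,0,0.011,0,0,0]]'
```

```text
time: 25.6
ee_pos: [0.571, -0.0094, 0.1952]
eef_rot: [0.995, -0.099, 0.0, -0.0]
ft_force: [-1.6, -0.3, 0.3]
width: 0.0119
grip_force: 50.0
```

```bash
python3 -m pendant '[[1,0,0,0.001,0,0,0],[1,0,0,0.001,0,0,0]]' 5|sed -n 2,4p; python3 -m pendant '[[0.6,0,0,0,0,0,0],[0.4,0,0,0,0,0,0],[0,0,0,0,0,0,0],[-0.5,0,0,0,0,0,0],[-1,0,0,0,0,0,0],[-1,0,0,0,0,0,0],[-1,0,0,0,0,0,0],[-1,0,0,0,0,0,0]]'; python3 -m pendant '[[-1,0,0,-0.05,0,0,0],[-1,0,0,-0.15,0,0,0],[-1,0,0,-0.3,0,0,0],[-1,0,0,-0.45,0,0,0],[-1,0,0,-0.52,0,0,0],[-1,0,0,-0.55,0,0,0],[-1,0,0,-0.55,0,0,0]]'
python3 - <<'E'
from h import *
np.set_printoptions(precision=4,suppress=True)
c=optics.camera("wrist");S=optics.camera("side");o=[]
for cam,k in((c,75),(S,22)):
    u=proj(cam,[.571,-.0095,.2])[0].astype(int);g=cam["pixels"].max(2);m=np.zeros(g.shape,np.uint8)
    sl=(slice(u[1]-k,u[1]+k),slice(u[0]-k,u[0]+k));m[sl]=g[sl]<(85 if cam is c else 60)
    n,l,s,ce=cv2.connectedComponentsWithStats(m);i=1+np.argmax(s[1:,4]);print(u,s[i],ce[i])
    o.append((cam,ce[i]))
    p=np.argwhere(l==i)[:,::-1]-ce[i];w,V=np.linalg.eigh(p.T@p);a=p@V[:,1];q=[onplane(cam,ce[i]+V[:,1]*t,.202) for t in(a.min(),a.max())];D=q[0]-q[1];print(np.linalg.norm(D),np.degrees(np.arctan2(*D[1::-1])))
print(tri(o))
for b in blobs(c,"orange",(150,0,370,300)):print(b[0],b[1],onplane(c,b[1],.12))
E
```

```text
ee_pos: [0.5712, -0.0095, 0.1952]
eef_rot: [0.995, -0.099, 0.0, -0.0]
ft_force: [-2.6, -0.5, 5.4]
time: 26.85
ee_pos: [0.5709, -0.0094, 0.1946]
eef_rot: [0.995, -0.099, 0.0, -0.0]
ft_force: [0.9, 0.1, 0.5]
width: 0.0784
grip_force: 0.0
time: 27.72
ee_pos: [0.571, -0.0095, 0.3598]
eef_rot: [0.995, -0.099, 0.0, -0.0]
ft_force: [1.0, 0.5, 0.4]
width: 0.0867
grip_force: 0.0
[253 170] [ 247  127   13   88 1036] [253.1062 168.2683]
0.09256763082092953 -11.143738674350981
[269 164] [258 161  23  14  92] [269.1196 165.7935]
0.08605393471716313 -9.184242170186115
(array([ 0.571 , -0.0082,  0.1922]), [np.float64(0.74), np.float64(0.19)])
120 [253.2917  83.1583] [ 0.6561 -0.0259  0.12  ]
18 [243.      76.6667] [ 0.6656 -0.0154  0.12  ]
```

The lid's bar measures 92.6 mm at its home height (92 mm given), at yaw −11.1° on the pot's centre. The lid came to rest at exactly the expected TCP height of 0.195. The fingers are clear, so I'm handing in.

```bash
python3 -c "
from bench import r
print(r.close_job())"
```

```text
the job is handed in; nothing more can be done
None
```

I set the tray down on the pot's floor with the canister and jar upright, seated the lid with its tongues in the slots, and handed the job in at about 28 s. The call returned no verdict; my last measurements put the lid at its home height and centred on the pot.

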